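# Fit the double lid on a food well and raise its outer lid

## Robot

A 7-joint arm with a two-finger parallel gripper is mounted at the origin on the work surface. World frame = base frame: x ahead of the robot, y to its left, z up, the work surface at z = 0. Lengths are in mm, angles in degrees, forces in N, time in s.
With the tool pointing down it reaches from about 350 to 900 mm from the base axis. Payload 8.1 kg.
Tool frame: the origin (TCP) lies at the very end of the fingers, on their centre line; the grasp point (between the pads) lies 19 mm behind it (arm.grip_depth is the y of the grasp point in the tool frame, in mm); y points along the fingers, z is the direction in which the jaws open and shut, and the axes are right-handed (so a half turn about y gives the same grasp; the last joint's range is limited). The gripper opens to 85 mm and grips with 20 to 120 N. Pads are 22 mm wide; open, the fingers measure 114 mm over their backs; the gripper's body (76 mm by 85 mm) begins 54 mm behind the grasp point. The pads swing forward as they close: fully open they stand 13 mm farther back than shut.
Start: joints at [-79.962, 24.895, 1.432, 90.138, -0.665, 64.973, -4.303], TCP at [171.427, 601.044, 231.323] pointing down, gripper open.
Joint ranges: [-149.89, 149.89], [-25.12, 119.58], [-72.63, 75.52], [4.76, 147.25], [-75.54, 255.54], [6.69, 114.76], [-157.13, 157.13]. Speed limits (degrees/s): [127.2, 127.2, 172.46, 172.46, 180, 180, 180].

## Interface

Orientations are given as [roll, pitch, yaw] about the fixed x, y, z axes, in that order (R = Rz(yaw) Ry(pitch) Rx(roll)).
In Python, from workcell import arm gives the robot as it stands. The module is installed in compiled form; this text tells all that it offers.
- The arm moves only by the tool play_rows, never from a script. Its argument "series" is a list that holds one entry, the list of rows, each a list of 7 numbers: the shift along the tool's x, y, z in m, then the turn, a rotation vector about the tool's x, y, z in rad, then the closure, from 0 (fully open) to 1 (shut). In form: [[[tx, ty, tz, rx, ry, rz, grip], ...]]. A call has 1 to 20 rows; each row is the pose to reach, as a shift and turn from the pose commanded when the call began, along the tool's axes at that moment; what a row does not reach only later rows make up. A row lasts 1/12 s, in which the tool goes at most 41.7 mm and 7.16 degrees, less where a joint would pass 70% of its speed; a pose out of reach is approached as far as the arm can. A call with a gripper value outside its range is refused whole. The fingers move at their own pace and stop on an object; "newtons" is the grip in N (left out, the last holds). Time passes only in rows, so rows that repeat a pose let the fingers close. It gives the time, the measured TCP pose, the force and the opening at its end, in the units of the state.
- arm.get_state(): the state, without advancing time (a new reading comes with each control period).
- arm.snapshot(name): name is "scene" or "top"; returns (picture, depth): 480x640x3 uint8, blue, green, red; 480x640 float32, mm along the optical axis (not along the pixel's ray), 0 where there is no reading.
- arm.camera_model(name): a dict with "camera_matrix" (3x3 intrinsics, pixels), "R" (3x3) and "t" (3): a world point X has camera coordinates R X + t. Camera axes: x right, y down, z forward; pixel columns grow to the right and rows downward; lengths in mm; the calibration is good to about 2 mm. A picture is of the moment at which its call begins. camera_model takes no time and is no camera call.
- arm.close_job(): hands the job in, once; it reports no verdict.
The state is a dict: "time_s": time; "qpos": joint angles; "joint_vel": joint speeds; "joint_efforts": joint torques, N m; "tcp_pos": TCP position; "tool_rot": TCP orientation; "force": force on the tool from outside, world axes, zero at the start; "wrist_torque": the same for the moment, N m; "gripper_width": opening from 0.0 (shut) to 1.0 (fully open).
Only numpy, scipy, OpenCV 4.12 (cv2) and the standard library are available. Lean on these libraries where they do the work, as an engineer would, in place of code of your own. Each camera call takes 0.05 s, during which the arm holds its last target.

## Task

Lift the loose cover plate off the pins of the food well and lay it down gently, flat on the middle of the cutting board. Then carry the nested double lid from its tray by the stem and lower it into the round opening until the inner lid is fully seated, and let go. Last, take the outer lid alone by its collar, raise it level until it is a good few centimetres clear of the stem's top while the inner lid stays seated, and finish still holding it there in the air; drop nothing and leave everything else where it is.

Things in the scene. Friction and masses are not known exactly. Their poses are not given: they have to be found in the camera images.
- well_mouth (a point): Food well: fixed square steel housing, 190 x 190 mm, flat deck 84 above the table with a round opening of 96 diameter in its middle. Point: centre of the opening at deck height; x, y along the housing's sides, z up. Two pins, 7 diameter, stand 16 above the deck at opposite corners, (+80,+80) and (-80,-80). Well, board and tray swap places: left, middle, right.
- plate_handle (a point): Cover plate: loose aluminium, 186 x 186 x 4 mm, 0.3 kg, on the well's deck, two 11 mm corner holes over the pins. Black bridge handle on it: a bar along the plate's y, 90 long, 10 wide (x), 14 high, on legs at its ends, 33 clear below. Point: middle of the bar, 44 above the plate's underside, over its centre; x, y along the sides, z up.
- board_top (a point): Blue plastic cutting board, fixed, 220 (its x) x 200 (its y) x 12 mm. Point: centre of its upper face, 12 above the table; x, y along its sides, z up.
- tray: Low aluminium tray, fixed, 190 x 190 mm, floor 4 thick, rim 10 high, on which the double lid (inner lid with the outer lid nested on it) stands at the start, up to 20 mm off centre along x and y. Origin: centre of its underside.
- inner_mid (a point): Inner lid, loose, round steel, 0.2 kg, 76 mm high: plug 90 diameter, 14 high (lowest 4 tapered to 82); flange 108 diameter, 6 thick, that rests on the deck when seated; black stem 16 diameter up to the top. Point: on the axis, 38 below the stem's top, 38 above the plug's foot (24 above the deck when seated). Gripped by the stem's top 24 mm, bare above the collar, it carries the outer lid.
- collar_mid (a point): Outer lid, loose, round steel, 0.16 kg: cover 124 diameter, 4 mm thick, 4 mm skirt below its edge; on it a collar (tube) 32 outer diameter, 28 high round a 23 mm hole for the stem. It just rests on the inner lid's flange, 3.5 mm side play. Point: on the axis, 14 below the collar's top, 14 above the cover's face, 22 above the skirt's edge; nested, it coincides with the inner lid's point.
- ramekin: Bystander, to be left alone: small white ceramic bowl, 72 across, 40 high (mm); the origin is at its underside
- can: Bystander, to be left alone: short can with a paper label, 60 across, 50 high (mm); the origin is at its underside
- spice_jar: Bystander, to be left alone: amber glass jar, 52 across, 85 high (mm); the origin is at its underside
- salt_jar: Bystander, to be left alone: clear jar with steel cap, 56 across, 75 high (mm); the origin is at its underside
- steel_bowl: Bystander, to be left alone: steel bowl, 100 across, 50 high (mm); the origin is at its underside
- spatula: Bystander, to be left alone: spatula with a black handle, lying flat on the right side of the table
There are look-alikes about, which are no part of the job. Leave any purple or red look-alike of the part that bears collar_mid alone.

How it is judged (in metres and radians):
On the way, in this order (a step that is already met when the one before it is completed fails the run):
1. the cover plate is lifted off the pins (z of plate_handle in the frame of well_mouth above 0.065 m and contact force between plate and the fingers above 1 N), for 0.1 s.
2. the cover plate lies flat on the board, let go (horizontal distance between plate_handle and board_top below 0.06 m and z of plate_handle in the frame of board_top between 0.04 and 0.048 m and angle between plate_handle's own z axis and vertical below 0.05 rad and contact force between plate and the fingers below 0.1 N and linear speed of plate below 0.02 m/s), for 0.2 s.
3. both lids, still nested, are seated in the well and let go (horizontal distance between inner_mid and well_mouth below 0.007 m and z of inner_mid in the frame of well_mouth between 0.02 and 0.028 m and angle between inner_mid's own z axis and vertical below 0.06 rad and z of collar_mid in the frame of inner_mid between -0.004 and 0.004 m and horizontal distance between collar_mid and inner_mid below 0.01 m and contact force between each of inner_lid, outer_lid and the fingers below 0.1 N and linear speed of inner_lid below 0.02 m/s), for 0.15 s.
At the end, for the whole second after the job is handed in: Cover plate flat on the board, centre within 60 mm of its centre, let go; inner lid seated in the well (7 mm of centre, 4 mm in height, level), not touched by the fingers; outer lid held still, level within 11 degrees, 80 mm or more above its nested place, touching neither inner lid nor well (all of step 2 and horizontal distance between inner_mid and well_mouth below 0.007 m and z of inner_mid in the frame of well_mouth between 0.02 and 0.028 m and angle between inner_mid's own z axis and vertical below 0.06 rad and contact force between inner_lid and the fingers below 0.1 N and z of collar_mid in the frame of inner_mid above 0.08 m and angle between collar_mid's own z axis and vertical below 0.2 rad and contact force between outer_lid and the fingers above 1 N and contact force between outer_lid and inner_lid below 0.05 N and contact force between outer_lid and housing below 0.05 N and linear speed of outer_lid below 0.05 m/s); the arm keeps its last pose, push and grip.
It fails at once if a bystander is pushed aside or knocked over (distance of any of ramekin, can, spice_jar, salt_jar, steel_bowl, spatula from where it was at the start of the episode above 0.03 m).
It fails at once if the outer lid comes off the inner lid while the inner lid is not seated in the well, or the inner lid is lifted or tilted as the outer comes off (z of collar_mid in the frame of inner_mid above 0.02 m and not (horizontal distance between inner_mid and well_mouth below 0.009 m and z of inner_mid in the frame of well_mouth below 0.031 m and angle between inner_mid's own z axis and vertical below 0.12 rad)).
It fails at once if the cover plate is dropped (contact force between plate and the fingers below 0.1 N and linear speed of plate above 0.5 m/s).
It fails at once if the lids are dropped (contact force between each of inner_lid, outer_lid and the fingers below 0.1 N and linear speed of any of inner_lid, outer_lid above 0.5 m/s).
It also fails if it takes over 58 s, if anything falls off the work surface, if the arm or the gripper's body presses on something with over 40 N, if the wrist force passes 120 N, or if a joint passes its speed limit or range.

## Working session

There is one attempt and no reset: what is moved stays moved. The work goes in short steps, Python scripts to look and compute and a tool call to move; the robot and the scene stay as the last step left them, time stands still between calls to the robot, and variables do not carry over. Pictures are saved under pics/ and viewed, and the job is handed in when it is done.

Besides the shell and the picture viewer there is one more tool, called after "Request:" as name(argument=value, ...) on one line, values as JSON. play_rows: Moves the arm, as the interface text tells. Its arguments: {"type":"object","properties":{"series":{"type":"array"},"newtons":{"type":"number"}},"required":["series"]}

```bash
mkdir -p pics; python3 - <<'E'
from workcell import arm
import cv2,numpy as np
s=arm.get_state();print({k:np.round(v,2) for k,v in s.items()}, arm.grip_depth)
for n in("scene","top"):
    p,d=arm.snapshot(n);cv2.imwrite(f"pics/{n}0.png",p);np.save(f"{n}_d.npy",d);np.save(f"{n}_p.npy",p)
    m=arm.camera_model(n);print(n,m)
E
```

```text
{'time_s': np.float64(0.0), 'qpos': array([-79.96,  24.94,   1.43,  90.19,  -0.67,  64.97,  -4.3 ]), 'joint_vel': array([ 0.  , -0.01,  0.1 , -0.01, -0.13, -0.1 ,  0.04]), 'joint_efforts': array([ 0.000e+00, -6.705e+01,  1.030e+00, -3.162e+01,  2.000e-02,
        1.000e-02, -0.000e+00]), 'tcp_pos': array([171.29, 600.55, 230.53]), 'tool_rot': array([-9.009e+01, -1.000e-02, -1.592e+01]), 'force': array([ 0.71, -0.16,  0.14]), 'wrist_torque': array([-0.01,  0.  , -0.03]), 'gripper_width': np.float64(1.0)} -18.700000000000003
scene {'camera_matrix': array([[482.41851998,   0.        , 314.3393222 ],
       [  0.        , 482.41851998, 238.99539879],
       [  0.        ,   0.        ,   1.        ]]), 'R': array([[ 0.13518095,  0.99063199,  0.01934876],
       [ 0.75662019, -0.09060014, -0.6475473 ],
       [-0.63972807,  0.10217572, -0.76177958]]), 't': array([ -54.18676544, -292.44417169, 1599.1158751 ])}
top {'camera_matrix': array([[503.69957792,   0.        , 317.98426018],
       [  0.        , 503.69957792, 238.87935602],
       [  0.        ,   0.        ,   1.        ]]), 'R': array([[-1.12183808e-02, -9.99937013e-01, -3.44452403e-04],
       [-9.94216117e-01,  1.11909920e-02, -1.06813266e-01],
       [ 1.06810393e-01, -8.55811764e-04, -9.94279039e-01]]), 't': array([  17.23506146,  513.1831461 , 1475.87537917])}
```

View pics/scene0.png

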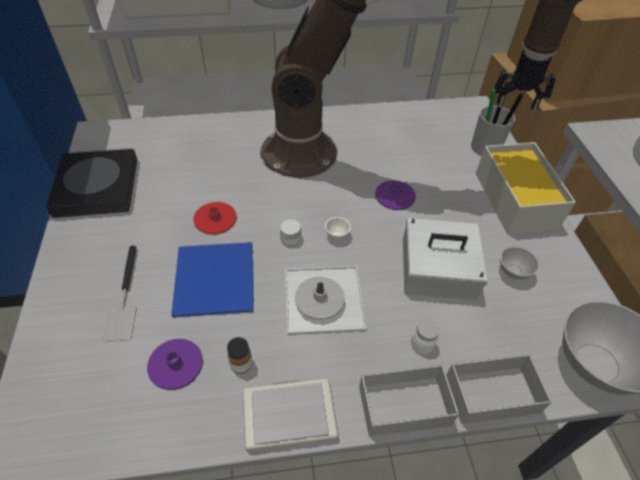

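View pics/top0.png

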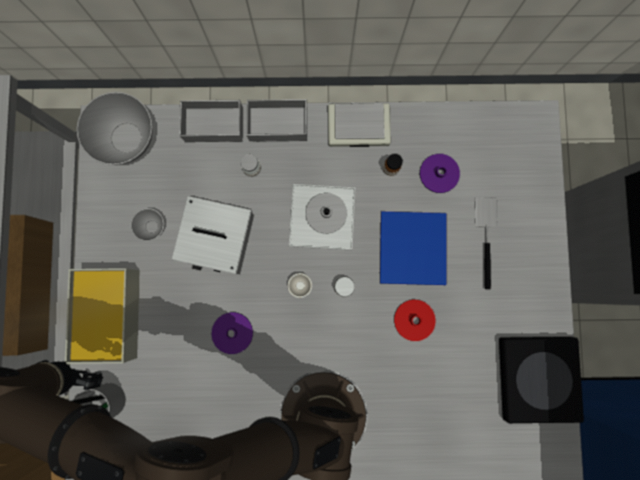

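```bash
cat > h.py <<'E'
import numpy as np,cv2
from workcell import arm
def onplane(n,uv,z):
    m=arm.camera_model(n);K=m["camera_matrix"];R=m["R"];t=m["t"]
    uv=np.atleast_2d(uv).astype(float)
    r=(np.linalg.inv(K)@np.c_[uv,np.ones(len(uv))].T)
    d=(R.T@r).T;c=-R.T@t
    return c+d*((z-c[2])/d[:,2])[:,None]
def proj(n,X):
    m=arm.camera_model(n);x=m["camera_matrix"]@(m["R"]@np.asarray(X,float)+m["t"]);return x[:2]/x[2]
def tri(a,b):
    A=np.zeros((3,3));B=np.zeros(3);L=[]
    for n,uv in(("scene",a),("top",b)):
        m=arm.camera_model(n);c=-m["R"].T@m["t"];d=m["R"].T@np.linalg.inv(m["camera_matrix"])@[*uv,1];d/=np.linalg.norm(d)
        P=np.eye(3)-np.outer(d,d);A+=P;B+=P@c;L.append((P,c))
    X=np.linalg.solve(A,B);return X,[np.linalg.norm(P@(X-c)) for P,c in L]
def blob(p,roi,f):
    x0,y0,x1,y1=roi;m=np.zeros(p.shape[:2],np.uint8);m[y0:y1,x0:x1]=f(p[y0:y1,x0:x1].astype(int))*255
    cs,_=cv2.findContours(m,cv2.RETR_EXTERNAL,cv2.CHAIN_APPROX_NONE);c=max(cs,key=cv2.contourArea)
    return c[:,0,:],m
E
python3 - <<'E'
from h import *
T=np.load("top_p.npy");S=np.load("scene_p.npy");
dark=lambda q:q.max(2)<70
blue=lambda q:(q[...,0]>q[...,2]+60)
R={}
for n,p,rh,rb,rs in(("top",T,(185,220,235,245),(360,195,465,300),(312,200,340,225)),("scene",S,(422,228,472,254),(160,230,265,325),(308,276,332,302))):
    c,m=blob(p,rb,blue);q=onplane(n,c,12).astype(np.float32)
    print(n,"board",np.round(cv2.minAreaRect(q[:,:2]),1) if 0 else cv2.minAreaRect(q[:,:2]))
    c,m=blob(p,rh,dark);q=onplane(n,c,135).astype(np.float32);print("bar px",c.mean(0),len(c),cv2.minAreaRect(q[:,:2]))
    c,m=blob(p,rs,dark);print("stem px",c.min(0),c.max(0),onplane(n,[c.mean(0)],80))
def crop(p,x0,y0,x1,y1,f):return cv2.resize(p[y0:y1,x0:x1],(400,300),interpolation=cv2.INTER_CUBIC)
o=np.vstack([np.hstack([crop(T,160,190,260,280,4),crop(T,275,175,375,250,4)]),np.hstack([crop(S,395,205,495,300,4),crop(S,275,260,375,335,4)])])
cv2.imwrite("pics/crop1.png",o)
E
```

```text
top board ((485.5080261230469, -273.28021240234375), (194.56503295898438, 216.48403930664062), 87.77071380615234)
bar px [209.         232.54545455] 66 ((522.9312133789062, 313.370361328125), (92.00324249267578, 8.747157096862793), 76.80767822265625)
stem px [324 208] [329 214] [[589.18549491 -12.62550765  80.        ]]
scene board ((492.4299621582031, -275.11480712890625), (196.53297424316406, 218.15277099609375), 87.70081329345703)
bar px [447.875      238.99038462] 104 ((545.909912109375, 306.2442626953125), (92.53739166259766, 41.53279113769531), 76.32994079589844)
stem px [317 283] [322 292] [[607.49730274 -16.6881303   80.        ]]
```

View pics/crop1.png

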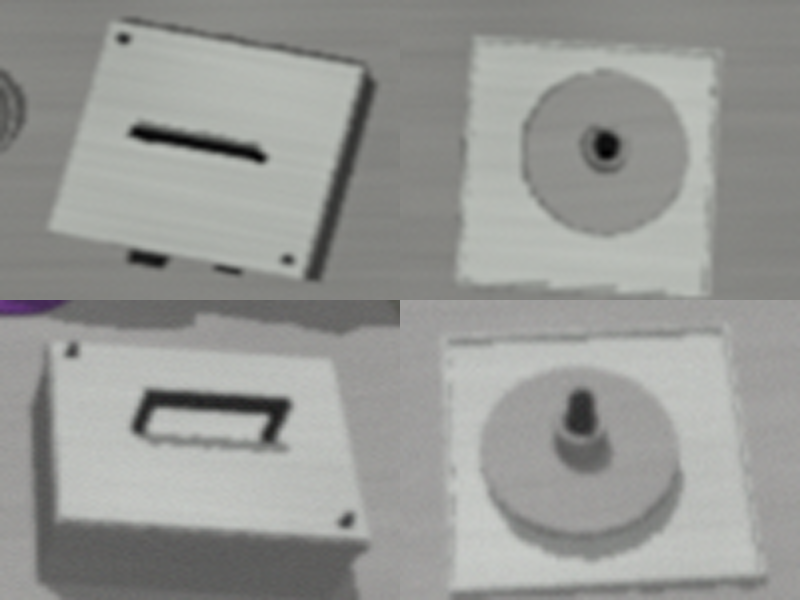

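The crops show the following:
- **Plate:** the grey-white plate, with its bridge handle at top (209,232) and pin holes at about (190,201) and (232,268).
- **Double lid:** the grey lid on the tray, with its stem at top (326,211) and scene (320,288).
- **Look-alikes:** the coloured discs are purple at top (440,173) and (232,333), and red at (414,320). None of them sits on a tray, so the grey one is the lid I want.

Next I'll cross-check the plate centre and work out the approach.

```bash
cat >> h.py <<'E'
from scipy.spatial.transform import Rotation as Ro
def go(x,y,z,jaw):
    """jaw: world direction (deg) of tool z in plan; tool down"""
    s=arm.get_state();R0=Ro.from_euler('xyz',s["tool_rot"],degrees=True)
    cur=None
    Rt=Ro.from_euler('xyz',[-90,0,jaw-90],degrees=True)
    rv=(R0.inv()*Rt).as_rotvec()
    sh=R0.inv().apply(np.array([x,y,z])-s["tcp_pos"])/1000
    print("t",round(float(s["time_s"]),2),"tcp",np.round(s["tcp_pos"],1),"rot",np.round(s["tool_rot"],2),"w",round(float(s["gripper_width"]),3),"F",np.round(s["force"],1))
    print("shift",np.round(sh,4),"rotvec",np.round(rv,4))
E
python3 - <<'E'
from h import *
for n,a,b,h1,h2 in(("top",(190.5,201.4),(231.75,268),0,0),("scene",(413,220.8),(481.75,274.7),0,0)):
    for z in(88,95,100):
        q=onplane(n,[a,b],z);d=q[1]-q[0];print(n,z,np.round(q.mean(0),1),np.hypot(*d[:2]),np.degrees(np.arctan2(d[1],d[0])))
# bar ends top edge in scene: crop
print(onplane("scene",[(395+150/4,205+93/3.158),(395+290/4,205+102/3.158)],135))
print(tri((319.9,285),(326.4,210.5)))
go(524,313,230,-13.2)
E
```

```text
top 88 [523.  318.1  88. ] 227.98112298791145 -148.1062015880677
top 95 [522.2 316.6  95. ] 226.86844046881217 -148.1062015880677
top 100 [521.6 315.6 100. ] 226.07366724088428 -148.10620158806773
scene 88 [525.4 319.3  88. ] 226.99957463290838 31.73951301192428
scene 95 [530.8 315.9  95. ] 225.31247410750322 31.739513011924274
scene 100 [534.7 313.5 100. ] 224.10740230364252 31.73951301192425
[[520.22396424 275.70731118 135.        ]
 [539.53367682 359.11739524 135.        ]]
(array([591.76108484, -13.91876656,  70.09599862]), [np.float64(0.06105204019502884), np.float64(0.061052040195027246)])
t 0.1 tcp [171.3 600.6 230.6] rot [-9.008e+01 -1.000e-02 -1.592e+01] w 1.002 F [ 0.1  1.6 -0.1]
shift [ 0.418   0.0009 -0.1798] rotvec [1.0000e-03 1.5233e+00 1.2000e-03]
```

Request:
play_rows(series=[[[0.028, 0, -0.012, 0, 0.1, 0, 0], [0.056, 0, -0.024, 0, 0.2, 0, 0], [0.084, 0, -0.036, 0, 0.3, 0, 0], [0.112, 0, -0.047, 0, 0.41, 0, 0], [0.14, 0, -0.059, 0, 0.51, 0, 0], [0.168, 0, -0.071, 0, 0.61, 0, 0], [0.196, 0, -0.083, 0, 0.71, 0, 0], [0.224, 0, -0.094, 0, 0.81, 0, 0], [0.252, 0, -0.106, 0, 0.91, 0, 0], [0.28, 0, -0.118, 0, 1.02, 0, 0], [0.308, 0, -0.13, 0, 1.12, 0, 0], [0.336, 0, -0.142, 0, 1.22, 0, 0], [0.364, 0, -0.153, 0, 1.32, 0, 0], [0.392, 0, -0.165, 0, 1.42, 0, 0], [0.41, 0, -0.173, 0, 1.49, 0, 0], [0.4195, 0.001, -0.177, 0.001, 1.523, 0.001, 0], [0.4195, 0.001, -0.177, 0.001, 1.523, 0.001, 0], [0.4195, 0.001, -0.177, 0.001, 1.523, 0.001, 0]]], newtons=60)

```text
time_s: 1.6
tcp_pos: [525.5, 316.3, 229.8]
tool_rot: [-90.1, 0.1, -103.1]
force: [-0.6, 0.8, -0.2]
gripper_width: 1.003
```

```bash
python3 - <<'E'
from h import *
go(526,315,110,-13.2)
p,d=arm.snapshot("top");cv2.imwrite("pics/top1.png",p)
p,d=arm.snapshot("scene");cv2.imwrite("pics/scene1.png",p)
E
```

```text
t 1.6 tcp [525.5 316.3 229.8] rot [-9.0060e+01  5.0000e-02 -1.0307e+02] w 1.003 F [-0.6  0.8 -0.2]
shift [0.0013 0.1198 0.0009] rotvec [ 0.0011  0.0024 -0.001 ]
```

View pics/scene1.png

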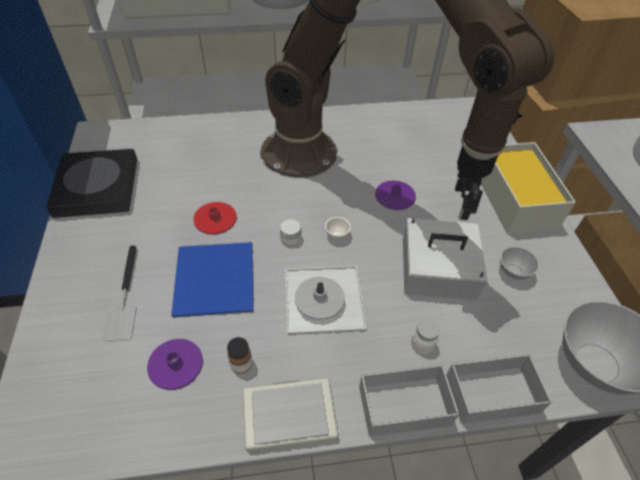

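```bash
python3 - <<'E'
from h import *
print(proj("scene",[525.5,316.3,230]),proj("scene",[526,315,135]))
E
```

```text
[458.47206292 207.79761493] [448.53811029 234.77820391]
```

```bash
python3 - <<'E'
import cv2,numpy as np
p=cv2.imread("pics/scene1.png")[150:270,400:520];q=cv2.imread("pics/top1.png")[170:290,150:270]
cv2.imwrite("pics/c2.png",np.hstack([cv2.resize(x,(400,400),interpolation=cv2.INTER_CUBIC) for x in(p,q)]))
E
```

```text
(no output)
```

View pics/c2.png

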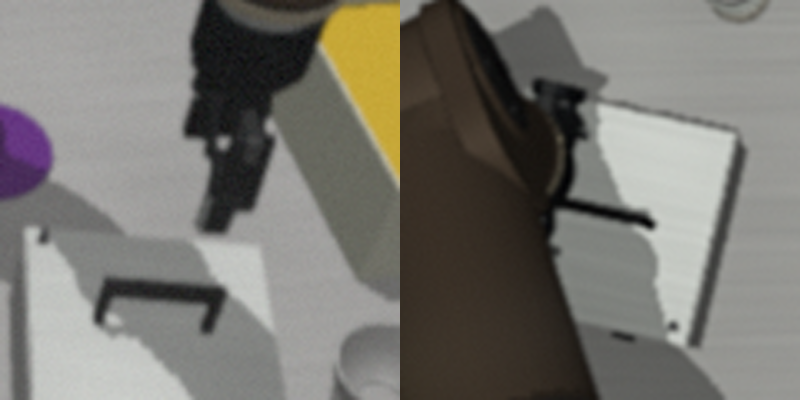

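```bash
python3 - <<'E'
from h import *
for z in(230,243):print(proj("scene",[566,306.7,z]),proj("scene",[574,305,z]),proj("top",[566,306.7,z]),proj("top",[485,326,z]))
E
```

```text
[460.23670971 220.93706493] [460.67913644 223.60173702] [203.9918124  211.64904732] [196.0984824  242.78477237]
[461.68252492 217.02303728] [462.13611342 219.69297619] [202.85181428 210.83682138] [194.87144989 242.28006818]
```

Request:
play_rows(series=[[[0.001, 0.02, 0.001, 0.001, 0.002, -0.001, 0], [0.001, 0.04, 0.001, 0.001, 0.002, -0.001, 0], [0.001, 0.06, 0.001, 0.001, 0.002, -0.001, 0], [0.001, 0.08, 0.001, 0.001, 0.002, -0.001, 0], [0.001, 0.095, 0.001, 0.001, 0.002, -0.001, 0], [0.001, 0.108, 0.001, 0.001, 0.002, -0.001, 0], [0.001, 0.117, 0.001, 0.001, 0.002, -0.001, 0], [0.001, 0.12, 0.001, 0.001, 0.002, -0.001, 0], [0.001, 0.12, 0.001, 0.001, 0.002, -0.001, 0], [0.001, 0.12, 0.001, 0.001, 0.002, -0.001, 0.5], [0.001, 0.12, 0.001, 0.001, 0.002, -0.001, 1], [0.001, 0.12, 0.001, 0.001, 0.002, -0.001, 1], [0.001, 0.12, 0.001, 0.001, 0.002, -0.001, 1], [0.001, 0.12, 0.001, 0.001, 0.002, -0.001, 1], [0.001, 0.12, 0.001, 0.001, 0.002, -0.001, 1], [0.001, 0.12, 0.001, 0.001, 0.002, -0.001, 1]]], newtons=60)

```text
time_s: 3.03
tcp_pos: [527.1, 314.8, 110.7]
tool_rot: [-89.9, 0.0, -103.3]
force: [-1.6, -0.1, 4.5]
gripper_width: 0.106
```

```bash
python3 - <<'E'
from h import *
go(526,315,160,-13.2)
p,d=arm.snapshot("scene");cv2.imwrite("pics/c3.png",cv2.resize(p[150:300,380:520],(560,600),interpolation=cv2.INTER_CUBIC))
E
```

```text
t 3.03 tcp [527.1 314.8 110.7] rot [-8.994e+01  4.000e-02 -1.033e+02] w 0.106 F [-1.6 -0.1  4.5]
shift [ 0.     -0.0493 -0.0011] rotvec [-0.001  -0.0017 -0.0007]
```

View pics/c3.png

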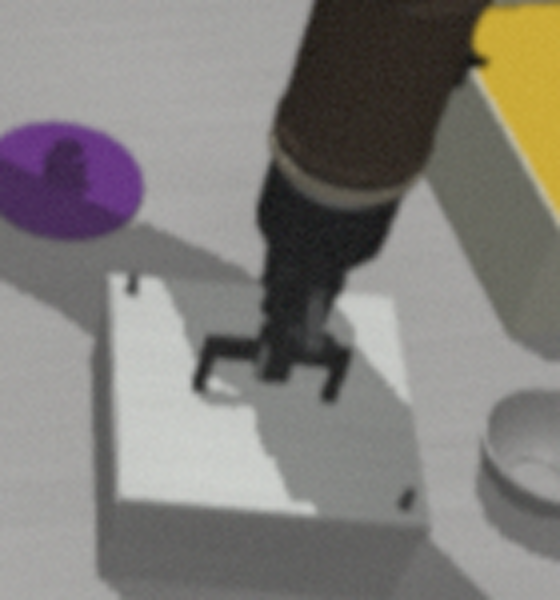

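Request:
play_rows(series=[[[0, -0.005, 0, 0, 0, 0, 1], [0, -0.012, 0, 0, 0, 0, 1], [0, -0.02, 0, 0, 0, 0, 1], [0, -0.03, 0, 0, 0, 0, 1], [0, -0.04, 0, 0, 0, 0, 1], [0, -0.05, 0, 0, 0, 0, 1], [0, -0.06, 0, 0, 0, 0, 1], [0, -0.075, 0, 0, 0, 0, 1], [0, -0.09, 0, 0, 0, 0, 1], [0, -0.105, 0, 0, 0, 0, 1], [0, -0.115, 0, 0, 0, 0, 1], [0, -0.12, 0, 0, 0, 0, 1], [0, -0.12, 0, 0, 0, 0, 1]]])

```text
time_s: 4.17
tcp_pos: [527.5, 315.0, 231.7]
tool_rot: [-89.9, 0.1, -103.3]
force: [0.2, -0.4, -3.3]
gripper_width: 0.105
```

```bash
python3 - <<'E'
from h import *
go(487,-274,230,-2.2)
for n in("scene","top"):
    p,d=arm.snapshot(n);cv2.imwrite(f"pics/{n}4.png",p)
E
```

```text
t 4.17 tcp [527.5 315.  231.7] rot [ -89.87    0.11 -103.3 ] w 0.105 F [ 0.2 -0.4 -3.3]
shift [0.5825 0.0007 0.0961] rotvec [-0.0025 -0.1937 -0.0018]
```

View pics/scene4.png

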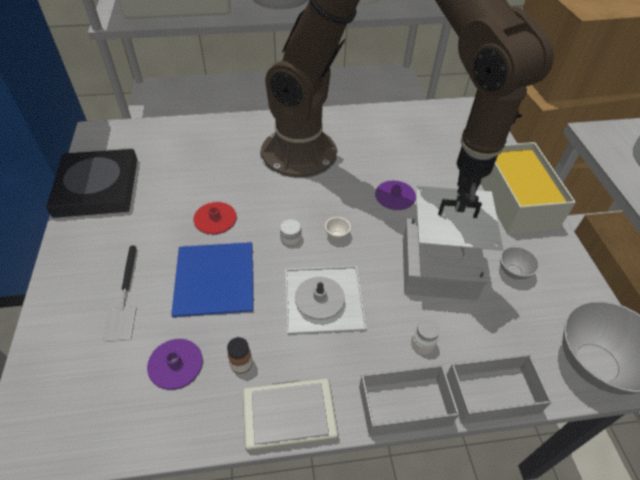

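Request:
play_rows(series=[[[0.01, 0, 0.002, 0, -0.003, 0, 1], [0.03, 0, 0.005, 0, -0.01, 0, 1], [0.06, 0, 0.01, 0, -0.02, 0, 1], [0.095, 0, 0.016, 0, -0.031, 0, 1], [0.13, 0, 0.021, 0, -0.043, 0, 1], [0.165, 0, 0.027, 0, -0.055, 0, 1], [0.2, 0, 0.033, 0, -0.067, 0, 1], [0.235, 0, 0.039, 0, -0.078, 0, 1], [0.27, 0, 0.045, 0, -0.09, 0, 1], [0.305, 0, 0.05, 0, -0.101, 0, 1], [0.34, 0, 0.056, 0, -0.113, 0, 1], [0.375, 0, 0.062, 0, -0.125, 0, 1], [0.41, 0, 0.068, 0, -0.136, 0, 1], [0.445, 0, 0.073, 0, -0.148, 0, 1], [0.48, 0, 0.079, 0, -0.16, 0, 1], [0.515, 0, 0.085, -0.001, -0.171, -0.001, 1], [0.545, 0, 0.09, -0.002, -0.181, -0.001, 1], [0.57, 0, 0.094, -0.002, -0.19, -0.002, 1], [0.58, 0, 0.096, -0.002, -0.193, -0.002, 1], [0.5825, 0.001, 0.096, -0.002, -0.194, -0.002, 1]]])

```text
time_s: 5.93
tcp_pos: [484.7, -277.3, 228.8]
tool_rot: [-90.1, -0.2, -92.4]
force: [1.8, 0.1, -3.4]
gripper_width: 0.1
```

```bash
python3 - <<'E'
from h import *
for n in("scene","top"):
    p,d=arm.snapshot(n);cv2.imwrite(f"pics/{n}5.png",p)
go(487,-274,39,-2.2)
E
```

```text
t 6.03 tcp [ 485.6 -274.   228.5] rot [-9.014e+01 -5.000e-02 -9.224e+01] w 0.103 F [-0.1  0.2 -3.1]
shift [-0.0002  0.1895  0.0019] rotvec [ 0.0025 -0.0007  0.0009]
```

View pics/scene5.png

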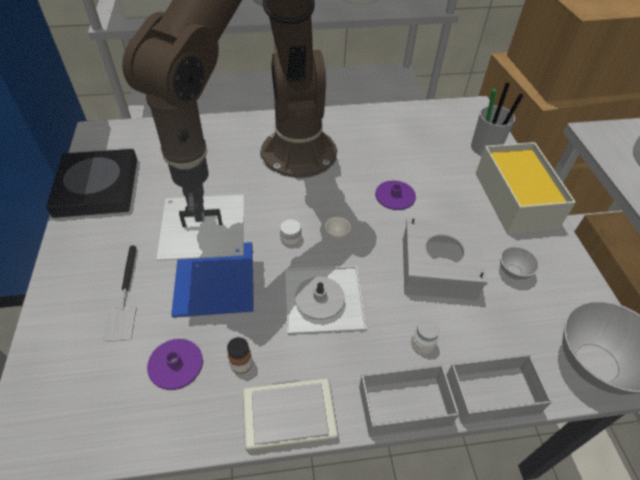

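View pics/top5.png

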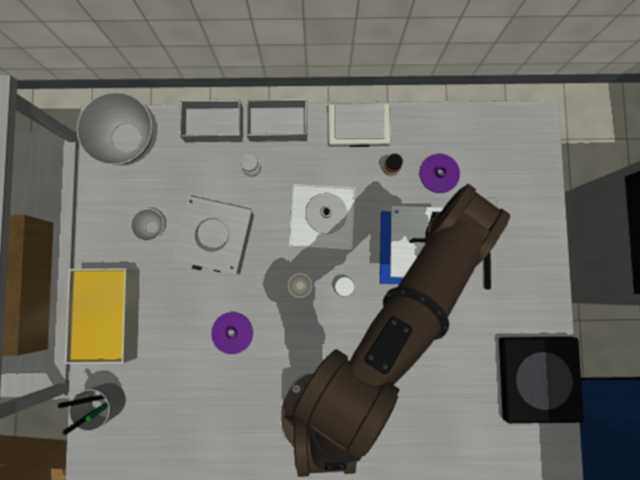

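Request:
play_rows(series=[[[0, 0.01, 0.001, 0.002, 0, 0.001, 1], [0, 0.03, 0.001, 0.002, 0, 0.001, 1], [0, 0.05, 0.001, 0.002, 0, 0.001, 1], [0, 0.07, 0.001, 0.002, 0, 0.001, 1], [0, 0.09, 0.001, 0.002, 0, 0.001, 1], [0, 0.11, 0.001, 0.002, 0, 0.001, 1], [0, 0.13, 0.001, 0.002, 0, 0.001, 1], [0, 0.145, 0.001, 0.002, 0, 0.001, 1], [0, 0.158, 0.001, 0.002, 0, 0.001, 1], [0, 0.168, 0.001, 0.002, 0, 0.001, 1], [0, 0.175, 0.001, 0.002, 0, 0.001, 1], [0, 0.179, 0.001, 0.002, 0, 0.001, 1], [0, 0.182, 0.001, 0.002, 0, 0.001, 1], [0, 0.184, 0.001, 0.002, 0, 0.001, 1], [0, 0.186, 0.001, 0.002, 0, 0.001, 1], [0, 0.187, 0.001, 0.002, 0, 0.001, 1], [0, 0.188, 0.001, 0.002, 0, 0.001, 1], [0, 0.189, 0.001, 0.002, 0, 0.001, 1], [0, 0.189, 0.001, 0.002, 0, 0.001, 1]]])

```text
time_s: 7.62
tcp_pos: [487.2, -274.6, 40.2]
tool_rot: [-89.9, -0.0, -92.2]
force: [-0.0, -0.3, -2.8]
gripper_width: 0.103
```

```bash
python3 - <<'E'
from h import *
go(487,-274,37,-2.2)
p,d=arm.snapshot("scene");cv2.imwrite("pics/c6.png",cv2.resize(p[200:330,140:280],(646,600),interpolation=cv2.INTER_CUBIC))
E
```

```text
t 7.62 tcp [ 487.2 -274.6   40.2] rot [-8.994e+01 -4.000e-02 -9.219e+01] w 0.103 F [-0.  -0.3 -2.8]
shift [-0.0006  0.0032 -0.0002] rotvec [-0.001   0.0002  0.0007]
```

View pics/c6.png

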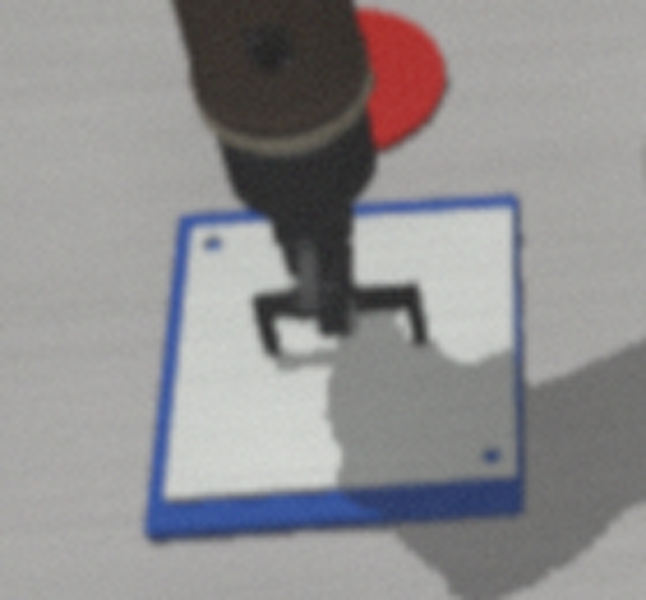

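Crop of scene: the plate sits centred over the blue board, and the blue shows through its holes. The wrist still carries its weight, so it isn't quite down. I'll lower it slowly.

Request:
play_rows(series=[[[0, 0.0005, 0, 0, 0, 0, 1], [0, 0.001, 0, 0, 0, 0, 1], [0, 0.0015, 0, 0, 0, 0, 1], [0, 0.002, 0, 0, 0, 0, 1], [0, 0.002, 0, 0, 0, 0, 1], [0, 0.002, 0, 0, 0, 0, 1]]])

```text
time_s: 8.17
tcp_pos: [487.2, -274.7, 38.6]
tool_rot: [-89.9, -0.0, -92.2]
force: [-3.0, 1.8, 5.2]
gripper_width: 0.104
```

Request:
play_rows(series=[[[0, 0, 0, 0, 0, 0, 0.8], [0, 0, 0, 0, 0, 0, 0.5], [0, 0, 0, 0, 0, 0, 0], [0, 0, 0, 0, 0, 0, 0], [0, 0, 0, 0, 0, 0, 0], [0, 0, 0, 0, 0, 0, 0], [0, -0.01, 0, 0, 0, 0, 0], [0, -0.03, 0, 0, 0, 0, 0], [0, -0.06, 0, 0, 0, 0, 0], [0, -0.09, 0, 0, 0, 0, 0], [0, -0.12, 0, 0, 0, 0, 0], [0, -0.15, 0, 0, 0, 0, 0], [0, -0.17, 0, 0, 0, 0, 0], [0, -0.18, 0, 0, 0, 0, 0]]])

```text
time_s: 9.33
tcp_pos: [487.9, -275.4, 221.9]
tool_rot: [-89.7, -0.1, -92.2]
force: [0.4, 0.2, -1.3]
gripper_width: 1.002
```

```bash
python3 - <<'E'
from h import *
for n in("scene","top"):
    p,d=arm.snapshot(n);cv2.imwrite(f"pics/{n}7.png",p);np.save(f"{n}7.npy",p)
    np.save(f"{n}7d.npy",d)
go(592,-14,180,-2.2)
S=cv2.imread("pics/scene7.png");T=cv2.imread("pics/top7.png")
f=lambda p,x0,y0,x1,y1:cv2.resize(p[y0:y1,x0:x1],(400,300),interpolation=cv2.INTER_CUBIC)
cv2.imwrite("pics/c7.png",np.vstack([np.hstack([f(S,395,205,495,280),f(T,160,190,260,265)]),np.hstack([f(S,160,225,280,315),f(S,280,265,360,325)])]))
E
```

```text
t 9.43 tcp [ 487.7 -275.   220. ] rot [-8.976e+01 -9.000e-02 -9.218e+01] w 1.004 F [ 0.5  0.4 -0.5]
shift [-0.2648  0.04    0.0941] rotvec [-0.0042  0.0003  0.0015]
```

View pics/c7.png

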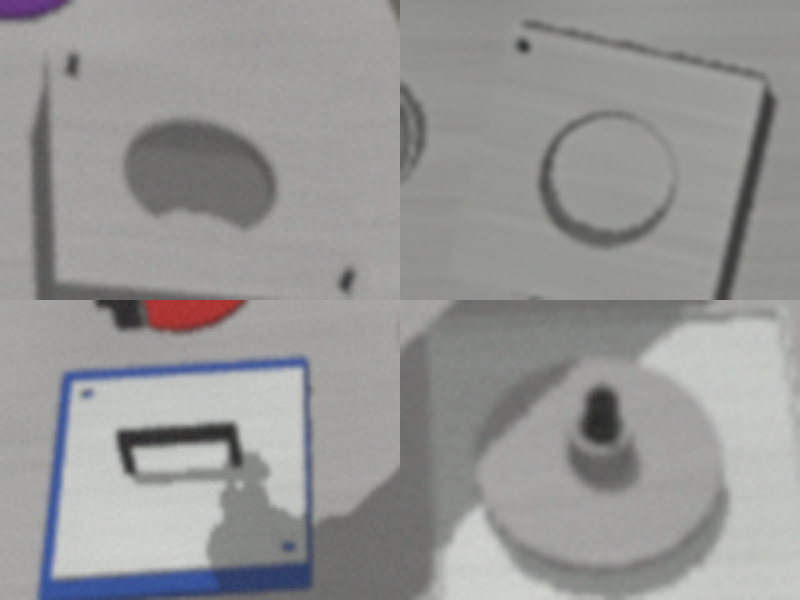

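```bash
python3 - <<'E'
from h import *
# opening by depth
for n,roi in(("top",(180,205,245,265)),("scene",(405,215,490,290))):
    d=np.load(n+"7d.npy");m=arm.camera_model(n);K,R,t=m["camera_matrix"],m["R"],m["t"]
    x0,y0,x1,y1=roi;v,u=np.mgrid[y0:y1,x0:x1];dd=d[y0:y1,x0:x1]
    C=np.stack([(u-K[0,2])/K[0,0]*dd,(v-K[1,2])/K[1,1]*dd,dd],-1);W=(C-t)@R
    z=W[...,2];print(n,"deck z med",np.median(z[(z>75)&(z<95)]))
    mask=((z<70)&(dd>0)).astype(np.uint8)
    nn,l,st,ce=cv2.connectedComponentsWithStats(mask)
    # pick component containing the expected centre
    e=proj(n,[524,316,84]);k=l[int(e[1])-y0,int(e[0])-x0]
    cs,_=cv2.findContours((l==k).astype(np.uint8),cv2.RETR_EXTERNAL,cv2.CHAIN_APPROX_NONE);c=max(cs,key=cv2.contourArea)[:,0,:]+[x0,y0]
    q=onplane(n,c,84)[:,:2].astype(np.float32);print(st[k],cv2.fitEllipse(q),cv2.minEnclosingCircle(q))
print("top crop centre",onplane("top",[(212.2,234.5)],84))
p1=(395+72/4,205+54/4);p2=(395+349/4,205+269/4);print("scene pins@100",onplane("scene",[p1,p2],100),onplane("scene",[p1,p2],100).mean(0))
b1=(395+70/4,205+76/4);b2=(395+343/4,205+291/4);print("base@84",onplane("scene",[b1,b2],84).mean(0))
q=onplane("top",[(190.7,201.2),(232,268)],92);print("top pins@92",q.mean(0))
# lids
print("tri stem top",tri((280+602/5-80,265+388/5-60),(326.4,210.5)))
T=np.load("top7.npy");S=np.load("scene7.npy")
for n,p,roi in(("top",T,(312,200,340,225)),("scene",S,(308,276,332,302))):
    c,m=blob(p,roi,lambda q:q.max(2)<70);print(n,c.min(0),c.max(0),c.mean(0))
E
python3 - <<'E'
import cv2,numpy as np
T=cv2.imread("pics/top7.png");S=cv2.imread("pics/scene7.png")
cv2.imwrite("pics/c8.png",np.hstack([cv2.resize(T[190:240,300:350],(400,400),interpolation=cv2.INTER_NEAREST),cv2.resize(S[270:320,295:345],(400,400),interpolation=cv2.INTER_NEAREST)]))
E
```

```text
top deck z med 83.7858623387653
[ 16  14  32  32 819] ((523.9583740234375, 317.88714599609375), (89.71014404296875, 91.79011535644531), 56.42204666137695) ((523.8532104492188, 317.5777587890625), 46.980133056640625)
scene deck z med 82.76972019182868
[ 20  22  38  27 730] ((531.821533203125, 313.7311706542969), (81.78868103027344, 90.24665069580078), 151.1634063720703) ((533.9033813476562, 311.56640625), 46.948123931884766)
top crop centre [[523.3574431  315.45295653  84.        ]]
scene pins@100 [[431.34826244 256.73745853 100.        ]
 [623.08941059 376.26259299 100.        ]] [527.21883652 316.50002576 100.        ]
base@84 [532.13662863 316.15043522  84.        ]
top pins@92 [522.83974383 316.62551527  92.        ]
tri stem top (array([590.50380132, -13.26773496,  78.26606909]), [np.float64(0.5692028198016194), np.float64(0.56920281980157)])
top [324 208] [329 214] [326.125 211.   ]
scene [317 283] [322 292] [319.73913043 288.13043478]
```

View pics/c8.png

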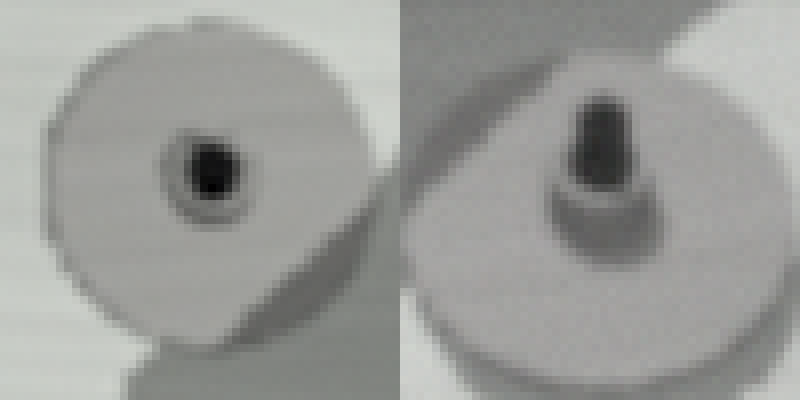

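```bash
python3 - <<'E'
from h import *
print(onplane("scene",[(320.0,283.3)],80),onplane("top",[(326.1,211)],80))
# outer lid disc in top: circle of cover z=4+14+6+4=28 ->cover face
print(onplane("top",[(300+206/8-.5,190+183/8-.5)],28+4))
E
```

```text
[[593.709543   -14.17700781  80.        ]] [[588.66499831 -12.90850587  80.        ]]
[[592.38175195 -11.16523674  32.        ]]
```

Request:
play_rows(series=[[[-0.015, 0, 0.005, 0, 0, 0, 0], [-0.04, 0, 0.014, 0, 0, 0, 0], [-0.075, 0, 0.026, 0, 0, 0, 0], [-0.11, 0.01, 0.039, -0.001, 0, 0, 0], [-0.145, 0.02, 0.051, -0.002, 0, 0.001, 0], [-0.18, 0.03, 0.064, -0.003, 0, 0.001, 0], [-0.215, 0.045, 0.076, -0.004, 0, 0.001, 0], [-0.24, 0.055, 0.085, -0.004, 0, 0.0015, 0], [-0.258, 0.065, 0.091, -0.004, 0, 0.0015, 0], [-0.265, 0.07, 0.0936, -0.004, 0, 0.0015, 0], [-0.2653, 0.07, 0.0936, -0.004, 0, 0.0015, 0], [-0.2653, 0.07, 0.0936, -0.004, 0, 0.0015, 0]]])

```text
time_s: 10.43
tcp_pos: [590.0, -14.8, 147.8]
tool_rot: [-90.2, -0.0, -92.3]
force: [0.2, -0.8, 1.1]
gripper_width: 1.0
```

```bash
python3 - <<'E'
from h import *
go(591.5,-13.5,59,-2.2)
S,_=arm.snapshot("scene");T,_=arm.snapshot("top")
go(591.5,-13.5,59,-2.2)
cv2.imwrite("pics/c9.png",np.hstack([cv2.resize(T[160:260,270:370],(400,400),interpolation=cv2.INTER_CUBIC),cv2.resize(S[230:330,270:370],(400,400),interpolation=cv2.INTER_CUBIC)]))
E
```

```text
t 10.43 tcp [590.  -14.8 147.8] rot [-9.025e+01 -3.000e-02 -9.226e+01] w 1.0 F [ 0.2 -0.8  1.1]
shift [-0.0014  0.0887  0.0018] rotvec [ 0.0043 -0.0011  0.0005]
t 10.53 tcp [590.4 -15.7 148.8] rot [-9.014e+01 -1.000e-02 -9.237e+01] w 0.998 F [ 0.7 -0.2  0. ]
shift [-0.0023  0.0898  0.0012] rotvec [ 0.0025 -0.0029  0.0002]
```

View pics/c9.png

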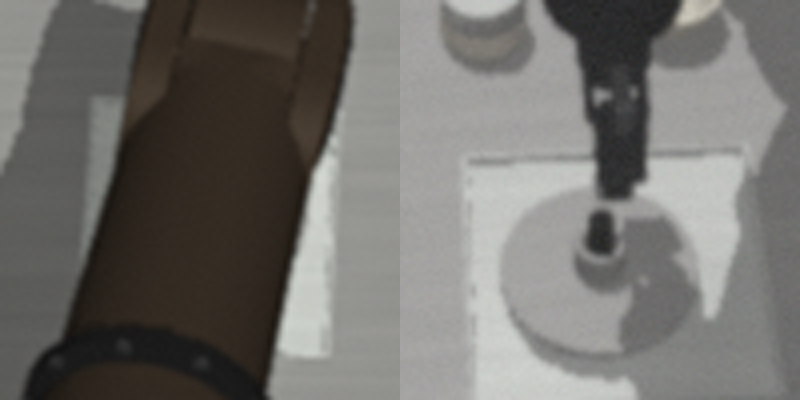

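Request:
play_rows(series=[[[-0.001, 0.015, 0.001, 0.002, -0.002, 0, 0], [-0.002, 0.03, 0.001, 0.002, -0.002, 0, 0], [-0.002, 0.045, 0.001, 0.002, -0.002, 0, 0], [-0.002, 0.055, 0.001, 0.002, -0.002, 0, 0], [-0.002, 0.058, 0.001, 0.002, -0.002, 0, 0.3], [-0.002, 0.058, 0.001, 0.002, -0.002, 0, 0.45], [-0.002, 0.058, 0.001, 0.002, -0.002, 0, 0.45], [-0.002, 0.058, 0.001, 0.002, -0.002, 0, 0.45]]])

```text
time_s: 11.2
tcp_pos: [592.2, -11.4, 91.1]
tool_rot: [-90.0, 0.1, -92.1]
force: [-0.4, -0.3, 0.0]
gripper_width: 0.553
```

```bash
python3 - <<'E'
from h import *
S,_=arm.snapshot("scene")
go(591.5,-13.5,58.5,-2.2)
s=arm.get_state();x,y,z=s["tcp_pos"]
for w in(-25,25):print(proj("scene",[x+w,y-w*.04,z+5]))
print(proj("scene",[591.5,-13.5,80]))
cv2.imwrite("pics/c10.png",cv2.resize(S[250:325,270:370],(800,600),interpolation=cv2.INTER_CUBIC))
E
```

```text
t 11.25 tcp [592.2 -11.2  91. ] rot [-8.998e+01  6.000e-02 -9.208e+01] w 0.546 F [-0.  -0.5  0.8]
shift [ 0.0023  0.0325 -0.0006] rotvec [-0.0003  0.002  -0.001 ]
[320.23936775 270.31463878]
[322.44742755 287.43696434]
[320.14766625 282.52152663]
```

View pics/c10.png

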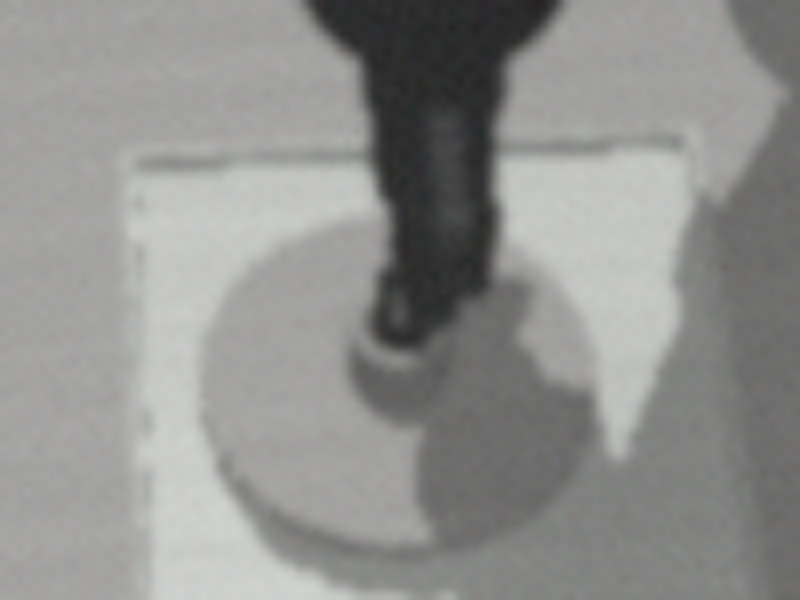

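```bash
python3 - <<'E'
from h import *
S,_=arm.snapshot("scene");T,_=arm.snapshot("top")
s=arm.get_state();x,y,z=s["tcp_pos"];print(x,y,z)
for w in(-23,0,23):
  for h in(0,20,40):
    print(w,h,[np.round(proj("scene",[x+w,y+k,z+h]),1) for k in(-11,0,11)])
A=cv2.convertScaleAbs(S[245:305,290:350],alpha=2.5,beta=0)
cv2.imwrite("pics/c11.png",cv2.resize(A,(600,600),interpolation=cv2.INTER_NEAREST))
E
```

```text
592.0246568940272 -10.969854908478732 90.79386405337912
-23 0 [array([315.5, 272.7]), array([320. , 272.2]), array([324.5, 271.8])]
-23 20 [array([315.6, 267.7]), array([320.2, 267.3]), array([324.8, 266.8])]
-23 40 [array([315.8, 262.6]), array([320.5, 262.1]), array([325.1, 261.7])]
0 0 [array([316.8, 280.4]), array([321.4, 280. ]), array([325.9, 279.5])]
0 20 [array([317. , 275.5]), array([321.6, 275. ]), array([326.2, 274.6])]
0 40 [array([317.2, 270.4]), array([321.9, 269.9]), array([326.6, 269.5])]
23 0 [array([318.1, 288.4]), array([322.8, 287.9]), array([327.4, 287.4])]
23 20 [array([318.4, 283.5]), array([323.1, 283. ]), array([327.7, 282.5])]
23 40 [array([318.6, 278.4]), array([323.3, 277.9]), array([328.1, 277.5])]
```

View pics/c11.png

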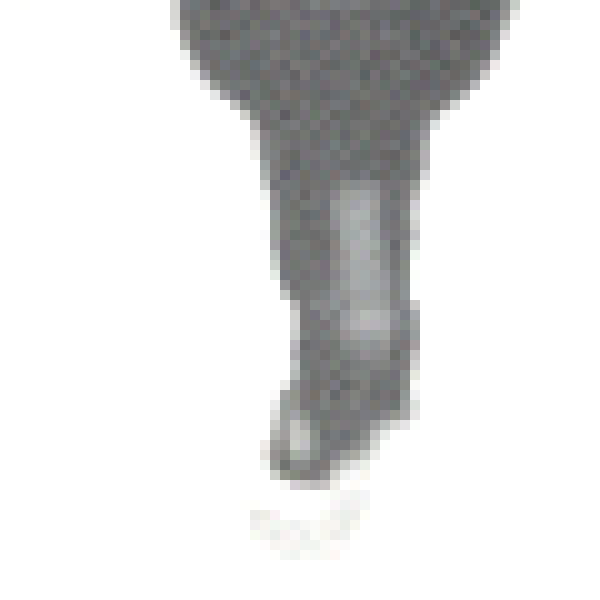

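```bash
python3 - <<'E'
from h import *
print(np.round(arm.get_state()["qpos"],1))
T=np.load("top7.npy");S=np.load("scene7.npy")
c,m=blob(S,(190,245,240,290),lambda q:q.max(2)<75);print(c.min(0),c.max(0))
cv2.imwrite("pics/c12.png",np.hstack([cv2.resize(S[245:295,185:245],(400,333),interpolation=cv2.INTER_NEAREST),cv2.resize(T[200:300,375:455],(400,333))]))
print("exp bar ends at 63", [np.round(proj("scene",[487.2+k*.04,-274.6+k,63]),1) for k in(-45,0,45)])
print("well: fingers expected", proj("scene",[527+10,314.8-2,115]),proj("scene",[527+10,314.8-2,145]))
E
```

```text
[-23.8  32.5  28.7 105.3 -20.7  47.3  13.2]
[196 263] [231 275]
exp bar ends at 63 [array([192.9, 264.1]), array([211.1, 263. ]), array([229.2, 261.8])]
well: fingers expected [447.212388   243.43918818] [450.03004961 235.56370498]
```

View pics/c12.png

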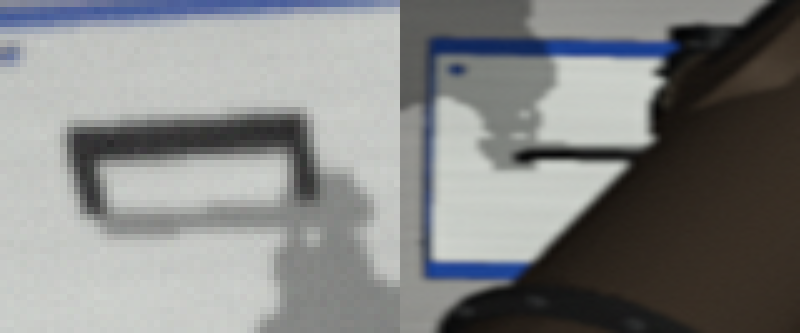

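Request:
play_rows(series=[[[0.005, 0, 0, 0, -0.1, 0, 0], [0.005, 0, 0, 0, -0.2, 0, 0], [0.005, 0, 0, 0, -0.3, 0, 0], [0.005, 0, 0, 0, -0.42, 0, 0], [0.005, 0, 0, 0, -0.54, 0, 0], [0.005, 0, 0, 0, -0.66, 0, 0], [0.005, 0, 0, 0, -0.78, 0, 0], [0.005, 0, 0, 0, -0.9, 0, 0], [0.005, 0, 0, 0, -1.02, 0, 0], [0.005, 0, 0, 0, -1.14, 0, 0], [0.005, 0, 0, 0, -1.26, 0, 0], [0.005, 0, 0, 0, -1.38, 0, 0], [0.005, 0, 0, 0, -1.48, 0, 0], [0.005, 0, 0, 0, -1.55, 0, 0], [0.005, 0, 0, 0, -1.57, 0, 0], [0.005, 0, 0, 0, -1.57, 0, 0], [0.005, 0, 0, 0, -1.57, 0, 0.2]]], newtons=20)

```text
time_s: 12.77
tcp_pos: [591.5, -16.0, 90.3]
tool_rot: [-90.0, 0.0, -2.2]
force: [-0.1, -0.2, -0.1]
gripper_width: 0.881
```

```bash
python3 - <<'E'
from h import *
print(np.round(arm.get_state()["qpos"],1))
S,_=arm.snapshot("scene")
go(591.5,-16,59,88)
s=arm.get_state();x,y,z=s["tcp_pos"]
for k in(-42,0,42):print(np.round(proj("scene",[x,y+k,z+13]),1))
A=cv2.convertScaleAbs(S[245:320,270:370],alpha=2,beta=0)
cv2.imwrite("pics/c13.png",cv2.resize(A,(800,600),interpolation=cv2.INTER_NEAREST))
E
```

```text
[ -6.4  30.3   4.  103.9  -2.9  45.9  86.8]
t 12.82 tcp [591.5 -16.   90.2] rot [-8.996e+01  6.000e-02 -2.230e+00] w 0.809 F [ 0.4  0.2 -0.1]
shift [ 0.0001  0.0312 -0.    ] rotvec [-0.0008 -0.0041 -0.001 ]
[301.7 278.7]
[319.4 276.9]
[336.9 275.2]
```

View pics/c13.png

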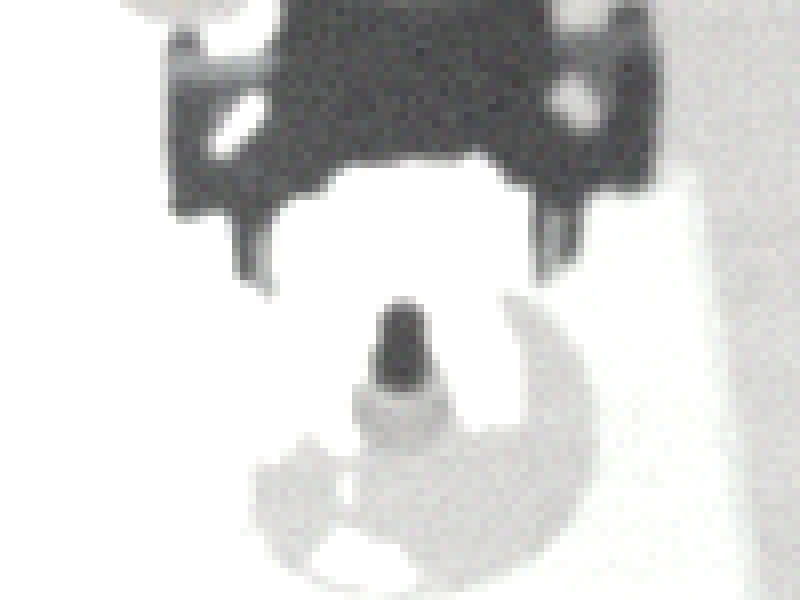

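Request:
play_rows(series=[[[0, 0.01, 0, -0.001, -0.004, -0.001, 0.2], [0, 0.02, 0, -0.001, -0.004, -0.001, 0.2], [0, 0.027, 0, -0.001, -0.004, -0.001, 0.3], [0, 0.0305, 0, -0.001, -0.004, -0.001, 0.4], [0, 0.0315, 0, -0.001, -0.004, -0.001, 0.5], [0, 0.0315, 0, -0.001, -0.004, -0.001, 0.6], [0, 0.0315, 0, -0.001, -0.004, -0.001, 0.7], [0, 0.0315, 0, -0.001, -0.004, -0.001, 0.75], [0, 0.0315, 0, -0.001, -0.004, -0.001, 0.8], [0, 0.0315, 0, -0.001, -0.004, -0.001, 1], [0, 0.0315, 0, -0.001, -0.004, -0.001, 1], [0, 0.0315, 0, -0.001, -0.004, -0.001, 1], [0, 0.0315, 0, -0.001, -0.004, -0.001, 1]]], newtons=20)

```text
time_s: 13.9
tcp_pos: [591.7, -15.6, 58.9]
tool_rot: [-90.0, -0.0, -1.9]
force: [0.1, 2.2, 2.7]
gripper_width: 0.175
```

```bash
python3 - <<'E'
from h import *
S,_=arm.snapshot("scene")
go(591.5,-16,59,88)
A=cv2.convertScaleAbs(S[245:320,270:370],alpha=1.7,beta=0)
cv2.imwrite("pics/c14.png",cv2.resize(A,(800,600),interpolation=cv2.INTER_NEAREST))
E
```

```text
t 13.95 tcp [591.7 -15.6  58.9] rot [-8.999e+01 -3.000e-02 -1.860e+00] w 0.172 F [-0.5  2.   2.1]
shift [-0.0002 -0.0001 -0.0004] rotvec [-0.0002  0.0024  0.0005]
```

View pics/c14.png

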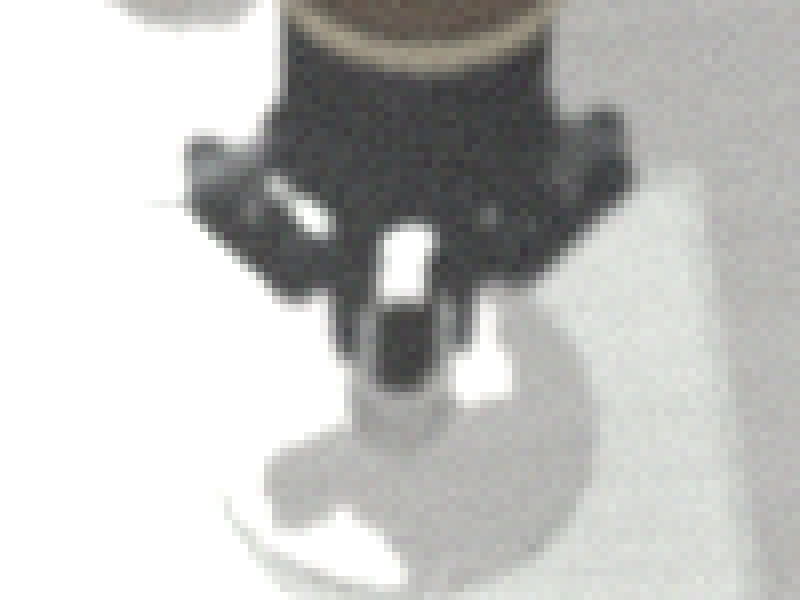

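Request:
play_rows(series=[[[0, 0, 0, 0, 0, 0, 1], [0, 0, 0, 0, 0, 0, 1], [0, -0.003, 0, 0, 0, 0, 1], [0, -0.008, 0, 0, 0, 0, 1], [0, -0.015, 0, 0, 0, 0, 1], [0, -0.025, 0, 0, 0, 0, 1], [0, -0.037, 0, 0, 0, 0, 1], [0, -0.05, 0, 0, 0, 0, 1], [0, -0.065, 0, 0, 0, 0, 1], [0, -0.08, 0, 0, 0, 0, 1], [0, -0.095, 0, 0, 0, 0, 1], [0, -0.11, 0, 0, 0, 0, 1], [0, -0.122, 0, 0, 0, 0, 1], [0, -0.132, 0, 0, 0, 0, 1], [0, -0.138, 0, 0, 0, 0, 1], [0, -0.14, 0, 0, 0, 0, 1], [0, -0.14, 0, 0, 0, 0, 1]]], newtons=90)

```text
time_s: 15.37
tcp_pos: [591.5, -15.9, 199.1]
tool_rot: [-90.0, -0.0, -1.9]
force: [-0.3, 0.1, -3.7]
gripper_width: 0.152
```

```bash
python3 - <<'E'
from h import *
S,_=arm.snapshot("scene")
go(526,315,200,88)
cv2.imwrite("pics/c15.png",cv2.resize(S[190:310,250:410],(800,600),interpolation=cv2.INTER_CUBIC))
E
```

```text
t 15.42 tcp [591.2 -15.9 198.4] rot [-9.001e+01  2.000e-02 -1.880e+00] w 0.147 F [ 0.2  0.7 -3.9]
shift [-0.076  -0.0016  0.3286] rotvec [ 0.0002  0.0021 -0.0004]
```

View pics/c15.png

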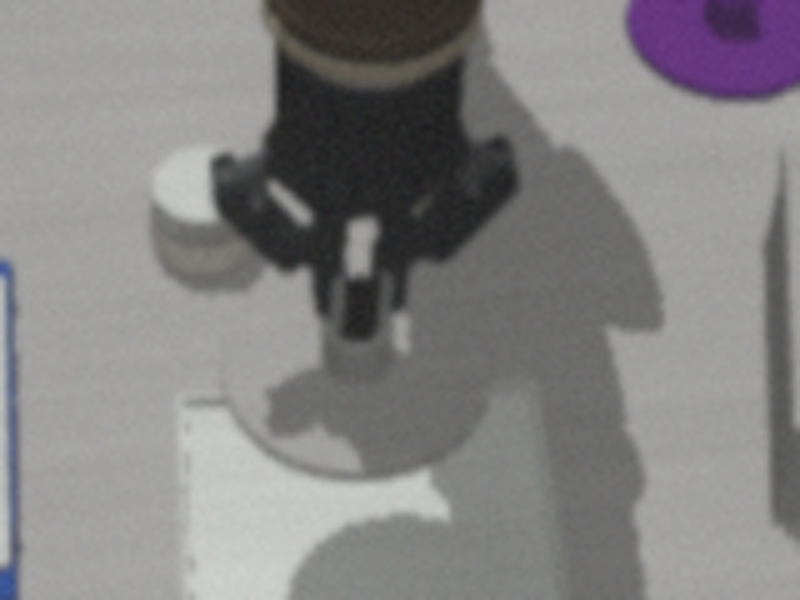

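Request:
play_rows(series=[[[-0.001, 0, 0.005, 0, 0, 0, 1], [-0.004, 0, 0.018, 0, 0, 0, 1], [-0.009, 0, 0.038, 0, 0, 0, 1], [-0.015, 0, 0.063, 0, 0, 0, 1], [-0.021, 0, 0.09, 0, 0, 0, 1], [-0.027, 0, 0.117, 0, 0, 0, 1], [-0.033, 0, 0.144, 0, 0, 0, 1], [-0.039, 0, 0.171, 0, 0, 0, 1], [-0.045, 0, 0.198, 0, 0, 0, 1], [-0.051, 0, 0.225, 0, 0, 0, 1], [-0.057, 0, 0.25, 0, 0, 0, 1], [-0.063, 0, 0.274, 0, 0, 0, 1], [-0.068, 0, 0.295, 0, 0, 0, 1], [-0.072, 0, 0.311, 0, 0, 0, 1], [-0.075, 0, 0.322, 0, 0, 0, 1], [-0.076, 0, 0.327, 0, 0.001, 0, 1], [-0.076, 0, 0.3286, 0, 0.002, 0, 1], [-0.076, 0, 0.3286, 0, 0.002, 0, 1], [-0.076, 0, 0.3286, 0, 0.002, 0, 1]]])

```text
time_s: 17.0
tcp_pos: [526.7, 313.7, 198.5]
tool_rot: [-90.1, -0.0, -2.1]
force: [1.0, -0.6, -2.8]
gripper_width: 0.151
```

```bash
python3 - <<'E'
from h import *
print(np.round(arm.get_state()["qpos"],1))
S,_=arm.snapshot("scene");T,_=arm.snapshot("top")
go(526,315,155,88)
f=lambda p,x,y:cv2.resize(p[y:y+100,x:x+100],(400,400),interpolation=cv2.INTER_CUBIC)
cv2.imwrite("pics/c16.png",np.hstack([f(S,395,190),f(T,160,190)]));cv2.imwrite("pics/scene16.png",S);cv2.imwrite("pics/top16.png",T)
E
```

```text
[-35.9  25.4   0.1  94.2   0.   60.4  52.1]
t 17.1 tcp [526.8 313.6 198.6] rot [-9.004e+01 -1.000e-02 -2.110e+00] w 0.15 F [-0.8  0.2 -3.5]
shift [-0.0009  0.0436  0.0014] rotvec [ 0.0007 -0.002   0.0001]
```

View pics/c16.png

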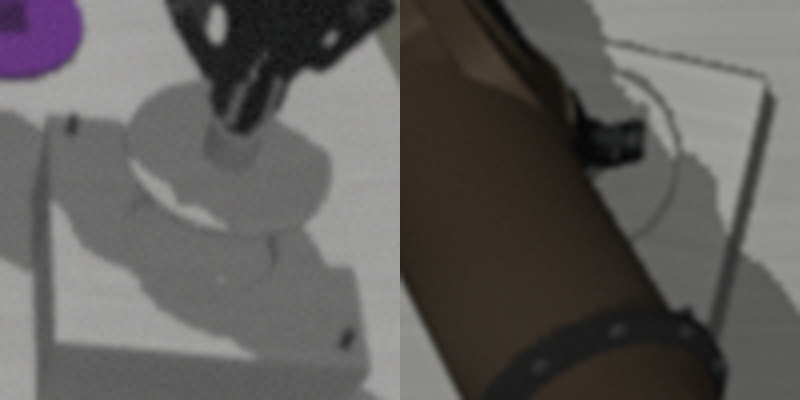

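```bash
python3 - <<'E'
from h import *
d=None
S,D=arm.snapshot("scene")
m=arm.camera_model("scene");K,R,t=m["camera_matrix"],m["R"],m["t"]
x0,y0,x1,y1=415,200,490,260
v,u=np.mgrid[y0:y1,x0:x1];dd=D[y0:y1,x0:x1]
W=(np.stack([(u-K[0,2])/K[0,0]*dd,(v-K[1,2])/K[1,1]*dd,dd],-1)-t)@R
z=W[...,2];mask=((z>155)&(z<178)).astype(np.uint8)
print(np.median(z[mask>0]),mask.sum())
cs,_=cv2.findContours(mask,cv2.RETR_EXTERNAL,cv2.CHAIN_APPROX_NONE);c=max(cs,key=cv2.contourArea)[:,0,:]
h=cv2.convexHull(c)[:,0,:]+[x0,y0]
q=onplane("scene",h,167.7)[:,:2].astype(np.float32)
print(cv2.fitEllipse(q),cv2.minEnclosingCircle(q))
print(np.round(q,0).tolist())
print(arm.get_state()["tcp_pos"])
E
```

```text
166.16181038166485 1332
((533.2423095703125, 312.23712158203125), (123.12188720703125, 128.75221252441406), 56.369022369384766) ((532.9188842773438, 311.3775634765625), 64.26541900634766)
[[470.0, 324.0], [495.0, 362.0], [499.0, 366.0], [523.0, 375.0], [530.0, 375.0], [540.0, 374.0], [564.0, 365.0], [581.0, 351.0], [584.0, 348.0], [589.0, 339.0], [594.0, 327.0], [596.0, 319.0], [592.0, 287.0], [588.0, 278.0], [577.0, 265.0], [567.0, 258.0], [554.0, 252.0], [544.0, 250.0], [538.0, 250.0], [528.0, 250.0], [509.0, 256.0], [500.0, 261.0], [494.0, 265.0], [485.0, 273.0], [479.0, 283.0], [473.0, 294.0], [471.0, 303.0], [470.0, 322.0]]
[526.75748118 313.79657575 198.65231528]
```

Request:
play_rows(series=[[[0, 0.008, 0.0007, 0.001, -0.001, 0, 1], [0, 0.02, 0.0007, 0.001, -0.001, 0, 1], [0, 0.032, 0.0007, 0.001, -0.001, 0, 1], [0, 0.042, 0.0007, 0.001, -0.001, 0, 1], [0, 0.05, 0.0007, 0.001, -0.001, 0, 1], [0, 0.053, 0.0007, 0.001, -0.001, 0, 1], [0, 0.055, 0.0007, 0.001, -0.001, 0, 1], [0, 0.057, 0.0007, 0.001, -0.001, 0, 1], [0, 0.059, 0.0007, 0.001, -0.001, 0, 1], [0, 0.061, 0.0007, 0.001, -0.001, 0, 1], [0, 0.0625, 0.0007, 0.001, -0.001, 0, 1], [0, 0.0635, 0.0007, 0.001, -0.001, 0, 1], [0, 0.0635, 0.0007, 0.001, -0.001, 0, 1]]])

```text
time_s: 18.23
tcp_pos: [526.2, 315.7, 135.0]
tool_rot: [-90.0, 0.0, -1.9]
force: [-0.1, 0.1, -3.4]
gripper_width: 0.15
```

```bash
python3 - <<'E'
from h import *
S,_=arm.snapshot("scene");T,_=arm.snapshot("top")
go(526.8,314.3,125,88)
f=lambda p,x,y:cv2.resize(cv2.convertScaleAbs(p[y:y+100,x:x+100],alpha=1.5),(400,400),interpolation=cv2.INTER_CUBIC)
cv2.imwrite("pics/c17.png",np.hstack([f(S,395,200),f(T,160,190)]))
E
```

```text
t 18.33 tcp [526.3 315.7 135.2] rot [-89.95   0.    -1.94] w 0.148 F [ 0.6 -1.  -2.7]
shift [ 0.0006  0.0102 -0.0014] rotvec [-0.0009  0.0011 -0.    ]
```

View pics/c17.png

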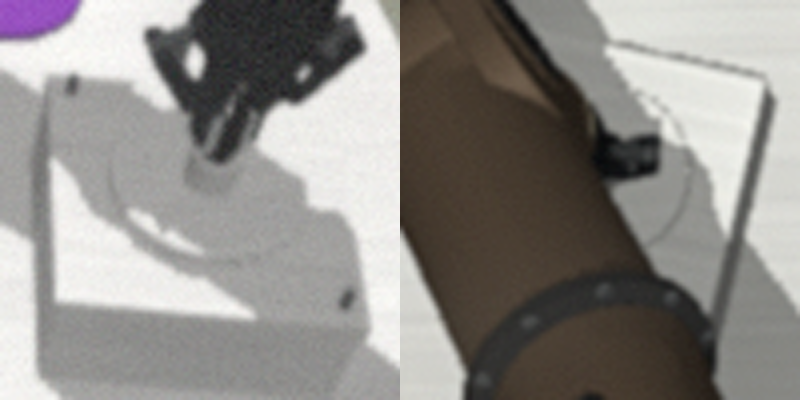

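Request:
play_rows(series=[[[0, 0.001, -0.0007, 0, 0, 0, 1], [0, 0.002, -0.0007, 0, 0, 0, 1], [0, 0.003, -0.0007, 0, 0, 0, 1], [0, 0.004, -0.0007, 0, 0, 0, 1], [0, 0.005, -0.0007, 0, 0, 0, 1], [0, 0.006, -0.0007, 0, 0, 0, 1], [0, 0.007, -0.0007, 0, 0, 0, 1], [0, 0.007, -0.0007, 0, 0, 0, 1]]])

```text
time_s: 19.0
tcp_pos: [526.1, 315.1, 127.9]
tool_rot: [-90.0, 0.0, -1.9]
force: [-0.3, 0.5, -2.9]
gripper_width: 0.146
```

No side contact so far. I'll carry on down to the seat.

Request:
play_rows(series=[[[0, 0.001, 0, 0, 0, 0, 1], [0, 0.0018, 0, 0, 0, 0, 1], [0, 0.0025, 0, 0, 0, 0, 1], [0, 0.003, 0, 0, 0, 0, 1], [0, 0.0033, 0, 0, 0, 0, 1], [0, 0.0033, 0, 0, 0, 0, 1]]])

```text
time_s: 19.5
tcp_pos: [526.0, 315.3, 125.2]
tool_rot: [-89.9, 0.0, -1.9]
force: [-3.9, 2.3, 4.6]
gripper_width: 0.148
```

Request:
play_rows(series=[[[0, 0, 0, 0, 0, 0, 0.85], [0, 0, 0, 0, 0, 0, 0.75], [0, 0, 0, 0, 0, 0, 0.5], [0, 0, 0, 0, 0, 0, 0.2], [0, 0, 0, 0, 0, 0, 0], [0, 0, 0, 0, 0, 0, 0], [0, 0, 0, 0, 0, 0, 0], [0, -0.005, 0, 0, 0, 0, 0], [0, -0.02, 0, 0, 0, 0, 0], [0, -0.04, 0, 0, 0, 0, 0], [0, -0.055, 0, 0, 0, 0, 0], [0, -0.06, 0, 0, 0, 0, 0]]], newtons=40)

```text
time_s: 20.5
tcp_pos: [527.4, 315.7, 187.6]
tool_rot: [-89.8, -0.2, -1.9]
force: [0.2, -0.2, 0.4]
gripper_width: 0.998
```

```bash
python3 - <<'E'
from h import *
S,D=arm.snapshot("scene")
go(526,315,100,88)
cv2.imwrite("pics/c18.png",cv2.resize(cv2.convertScaleAbs(S[195:295,390:510],alpha=1.4),(720,600),interpolation=cv2.INTER_CUBIC))
m=arm.camera_model("scene");K,R,t=m["camera_matrix"],m["R"],m["t"]
x0,y0,x1,y1=400,215,490,290
v,u=np.mgrid[y0:y1,x0:x1];dd=D[y0:y1,x0:x1]
W=(np.stack([(u-K[0,2])/K[0,0]*dd,(v-K[1,2])/K[1,1]*dd,dd],-1)-t)@R
z=W[...,2]
print(np.histogram(z,bins=np.arange(78,160,4)))
w=W[(z>88.5)&(z<98)];A=np.c_[w[:,:2]-w[:,:2].mean(0),np.ones(len(w))];print(len(w),np.linalg.lstsq(A,w[:,2],rcond=None)[0])
E
```

```text
t 20.55 tcp [527.3 315.7 187.4] rot [-89.82  -0.17  -1.94] w 1.005 F [0.1 0.7 0.4]
shift [-0.0016  0.0874 -0.001 ] rotvec [-0.0032  0.001   0.003 ]
(array([ 941, 1750,  261,  858,  352,   19,   12,   20,   16,   20,   46,
         16,    9,    4,    9,    8,   16,   10,    0,    0]), array([ 78,  82,  86,  90,  94,  98, 102, 106, 110, 114, 118, 122, 126,
       130, 134, 138, 142, 146, 150, 154, 158]))
1275 [-8.06563305e-04  7.63089217e-04  9.29659927e+01]
```

View pics/c18.png

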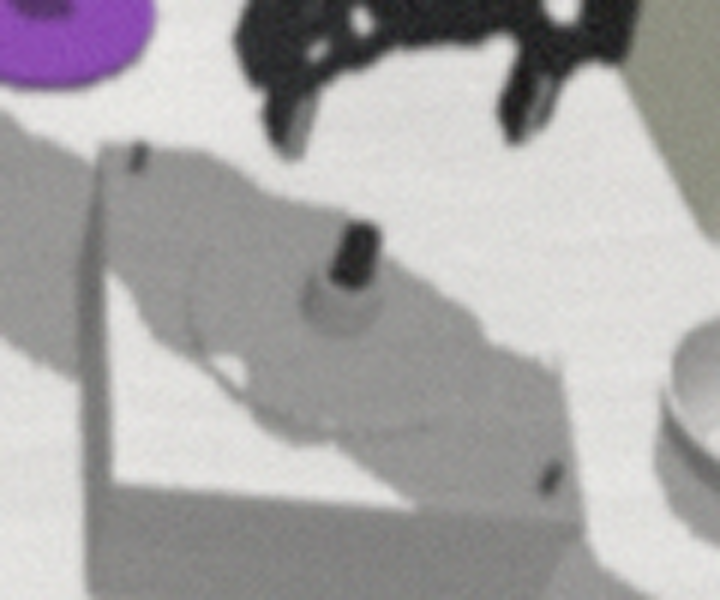

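Request:
play_rows(series=[[[-0.001, 0.01, -0.0006, -0.003, 0.001, 0.003, 0], [-0.0014, 0.03, -0.0006, -0.003, 0.001, 0.003, 0], [-0.0014, 0.05, -0.0006, -0.003, 0.001, 0.003, 0], [-0.0014, 0.065, -0.0006, -0.003, 0.001, 0.003, 0], [-0.0014, 0.077, -0.0006, -0.003, 0.001, 0.003, 0], [-0.0014, 0.084, -0.0006, -0.003, 0.001, 0.003, 0], [-0.0014, 0.087, -0.0006, -0.003, 0.001, 0.003, 0], [-0.0014, 0.0875, -0.0006, -0.003, 0.001, 0.003, 0], [-0.0014, 0.0875, -0.0006, -0.003, 0.001, 0.003, 0]]], newtons=20)

```text
time_s: 21.3
tcp_pos: [525.0, 314.6, 97.5]
tool_rot: [-90.1, 0.2, -2.0]
force: [-0.5, 0.7, 0.7]
gripper_width: 0.997
```

```bash
python3 - <<'E'
from h import *
S,D=arm.snapshot("scene")
go(526.1,315.2,98.5,88)
cv2.imwrite("pics/c19.png",cv2.resize(cv2.convertScaleAbs(S[195:295,390:510],alpha=1.5),(720,600),interpolation=cv2.INTER_CUBIC))
E
```

```text
t 21.35 tcp [525.3 314.8  97.9] rot [-90.09   0.12  -2.  ] w 0.999 F [ 0.5 -0.5  0.6]
shift [ 0.0008 -0.0006  0.0005] rotvec [ 0.0015 -0.0001 -0.0022]
```

View pics/c19.png

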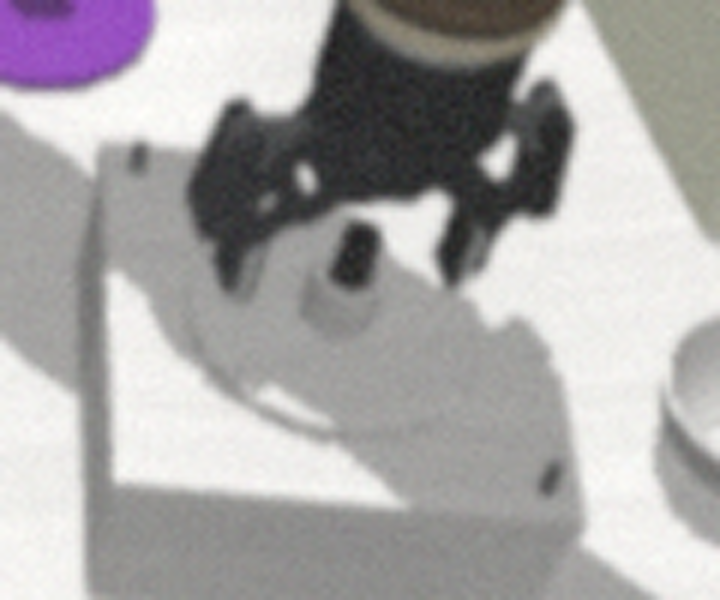

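Request:
play_rows(series=[[[0.0008, -0.001, 0.0005, 0.0015, 0, -0.002, 0.2], [0.0008, -0.001, 0.0005, 0.0015, 0, -0.002, 0.35], [0.0008, -0.001, 0.0005, 0.0015, 0, -0.002, 0.45], [0.0008, -0.001, 0.0005, 0.0015, 0, -0.002, 0.5], [0.0008, -0.001, 0.0005, 0.0015, 0, -0.002, 0.54], [0.0008, -0.001, 0.0005, 0.0015, 0, -0.002, 0.58], [0.0008, -0.001, 0.0005, 0.0015, 0, -0.002, 0.62], [0.0008, -0.001, 0.0005, 0.0015, 0, -0.002, 0.66], [0.0008, -0.001, 0.0005, 0.0015, 0, -0.002, 0.8], [0.0008, -0.001, 0.0005, 0.0015, 0, -0.002, 1], [0.0008, -0.001, 0.0005, 0.0015, 0, -0.002, 1], [0.0008, -0.001, 0.0005, 0.0015, 0, -0.002, 1]]], newtons=20)

```text
time_s: 22.35
tcp_pos: [525.7, 315.0, 98.4]
tool_rot: [-90.0, 0.1, -2.0]
force: [-1.6, -0.8, 3.5]
gripper_width: 0.361
```

```bash
python3 - <<'E'
from h import *
S,D=arm.snapshot("scene")
go(526.1,315.2,98.5,88)
cv2.imwrite("pics/c20.png",cv2.resize(cv2.convertScaleAbs(S[195:295,390:510],alpha=1.5),(720,600),interpolation=cv2.INTER_CUBIC))
E
```

```text
t 22.4 tcp [525.7 315.1  98.4] rot [-9.003e+01  5.000e-02 -1.990e+00] w 0.362 F [-1.3  0.3  4. ]
shift [ 0.0004 -0.0001  0.0001] rotvec [ 0.0005  0.0001 -0.0009]
```

View pics/c20.png

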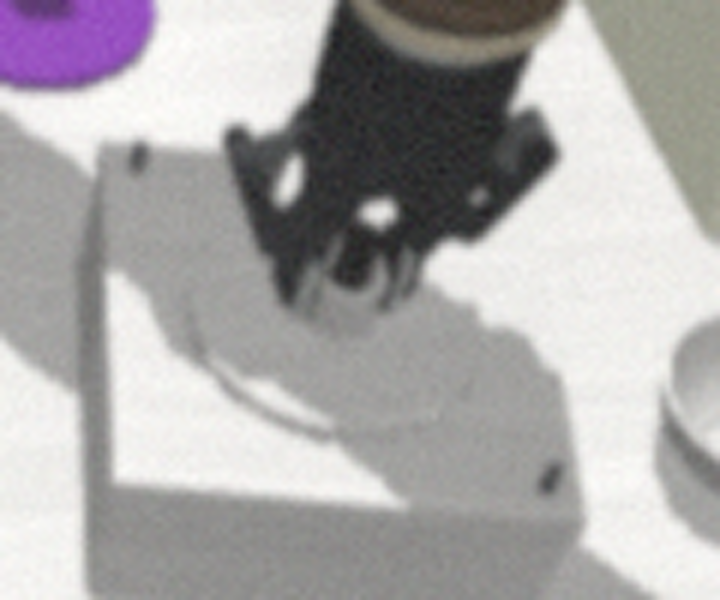

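Request:
play_rows(series=[[[0, 0, 0, 0, 0, 0, 1], [0, 0, 0, 0, 0, 0, 1], [0, -0.001, 0, 0, 0, 0, 1], [0, -0.003, 0, 0, 0, 0, 1], [0, -0.005, 0, 0, 0, 0, 1], [0, -0.007, 0, 0, 0, 0, 1], [0, -0.009, 0, 0, 0, 0, 1], [0, -0.01, 0, 0, 0, 0, 1], [0, -0.01, 0, 0, 0, 0, 1], [0, -0.01, 0, 0, 0, 0, 1]]], newtons=60)

```text
time_s: 23.23
tcp_pos: [525.7, 315.0, 108.3]
tool_rot: [-90.0, 0.1, -2.0]
force: [-0.0, -0.5, -0.9]
gripper_width: 0.346
```

```bash
python3 - <<'E'
from h import *
S,D=arm.snapshot("scene")
go(526.1,315.2,208,88)
cv2.imwrite("pics/c21.png",cv2.resize(cv2.convertScaleAbs(S[195:295,390:510],alpha=1.5),(720,600),interpolation=cv2.INTER_CUBIC))
E
```

```text
t 23.28 tcp [525.6 314.9 108.2] rot [-9.004e+01  7.000e-02 -2.000e+00] w 0.349 F [-0.2 -0.4 -1.1]
shift [ 0.0004 -0.0998  0.0002] rotvec [ 0.0008  0.     -0.0012]
```

View pics/c21.png

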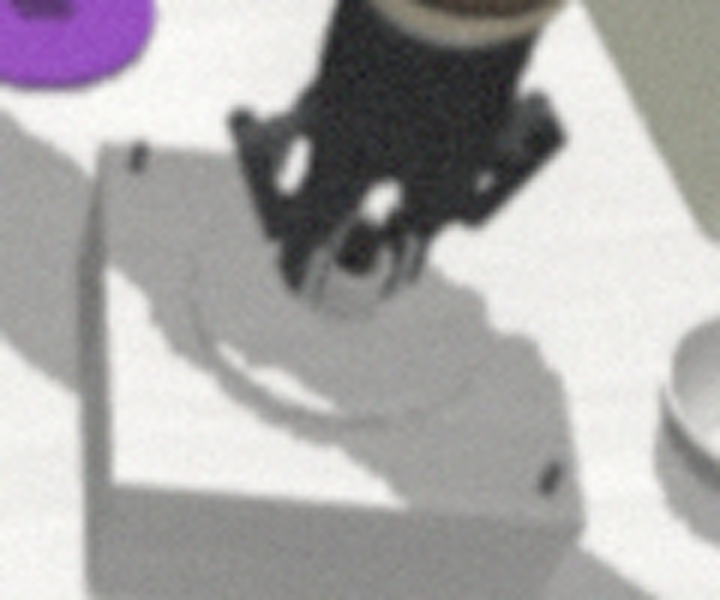

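The stem now shows lower in the collar and the wrist reads about 1.1 N, close to the outer lid's own weight. So only the outer lid is rising, and I'll keep going straight up.

Request:
play_rows(series=[[[0, -0.003, 0, 0, 0, 0, 1], [0, -0.008, 0, 0, 0, 0, 1], [0, -0.013, 0, 0, 0, 0, 1], [0, -0.019, 0, 0, 0, 0, 1], [0, -0.025, 0, 0, 0, 0, 1], [0, -0.032, 0, 0, 0, 0, 1], [0, -0.039, 0, 0, 0, 0, 1], [0, -0.046, 0, 0, 0, 0, 1], [0, -0.053, 0, 0, 0, 0, 1], [0, -0.06, 0, 0, 0, 0, 1], [0, -0.068, 0, 0, 0, 0, 1], [0, -0.076, 0, 0, 0, 0, 1], [0, -0.084, 0, 0, 0, 0, 1], [0, -0.091, 0, 0, 0, 0, 1], [0, -0.097, 0, 0, 0, 0, 1], [0, -0.1, 0, 0, 0, 0, 1], [0, -0.102, 0, 0, 0, 0, 1], [0, -0.102, 0, 0, 0, 0, 1], [0, -0.102, 0, 0, 0, 0, 1], [0, -0.102, 0, 0, 0, 0, 1]]])

```text
time_s: 24.95
tcp_pos: [525.5, 314.9, 209.8]
tool_rot: [-90.1, 0.1, -2.0]
force: [-0.9, 0.2, -0.5]
gripper_width: 0.351
```

```bash
python3 - <<'E'
from h import *
S,D=arm.snapshot("scene");T,_=arm.snapshot("top")
go(526.1,315.2,208,88)
cv2.imwrite("pics/scene22.png",S);cv2.imwrite("pics/c22.png",cv2.resize(cv2.convertScaleAbs(S[150:300,380:540],alpha=1.5),(640,600),interpolation=cv2.INTER_CUBIC))
m=arm.camera_model("scene");K,R,t=m["camera_matrix"],m["R"],m["t"]
def W(x0,y0,x1,y1):
    v,u=np.mgrid[y0:y1,x0:x1];dd=D[y0:y1,x0:x1]
    return (np.stack([(u-K[0,2])/K[0,0]*dd,(v-K[1,2])/K[1,1]*dd,dd],-1)-t)@R
w=W(400,180,500,290).reshape(-1,3)
for a,b in((192,212),(86,93),(80,86),(135,150)):
    q=w[(w[:,2]>a)&(w[:,2]<b)]
    if len(q)>20: print(a,b,len(q),np.linalg.lstsq(np.c_[q[:,:2]-q[:,:2].mean(0),np.ones(len(q))],q[:,2],rcond=None)[0],q.mean(0))
E
```

```text
t 25.05 tcp [525.6 314.9 209.9] rot [-90.07   0.1   -2.  ] w 0.352 F [-0.6 -0.3 -1.6]
shift [0.0005 0.0019 0.0003] rotvec [ 0.0012  0.0001 -0.0017]
192 212 1240 [-1.35807545e-02  5.32380087e-03  2.03819210e+02] [543.5224061  309.92521821 203.81920956]
86 93 1049 [-3.12854772e-03  2.71395075e-03  8.87969036e+01] [535.95632802 313.75367237  88.79690361]
80 86 2400 [ 3.19822286e-04 -2.94828652e-04  8.30269845e+01] [547.33073132 304.34150468  83.0269845 ]
```

View pics/c22.png

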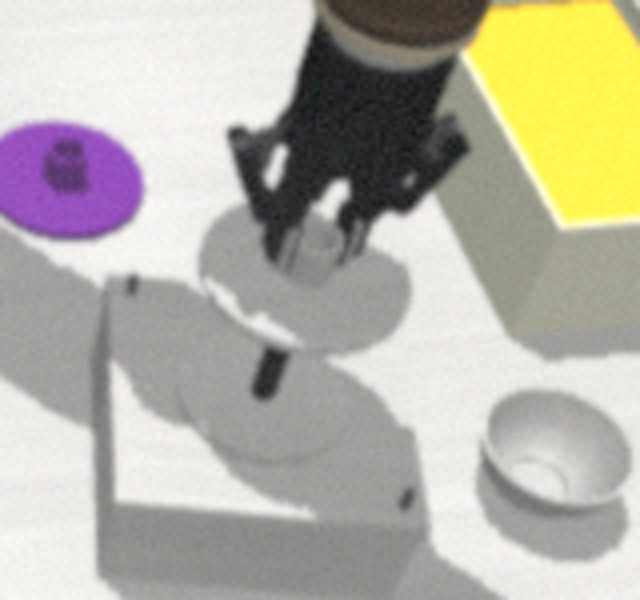

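View pics/scene22.png

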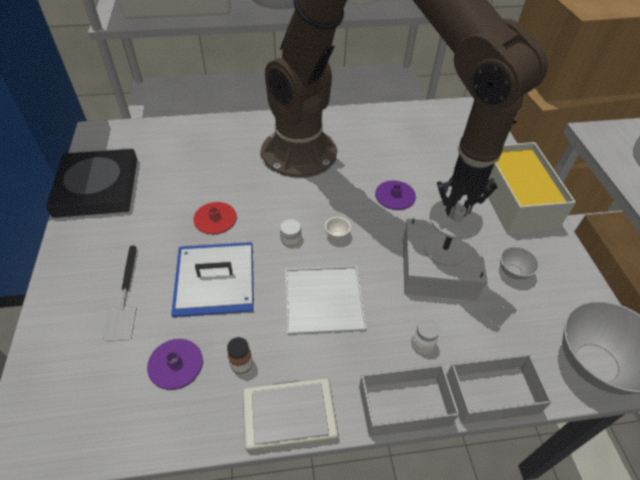

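```bash
python3 - <<'E'
from workcell import arm
print(arm.close_job())
E
```

```text
the job is handed in; nothing more can be done
None
```

The job is done and handed in at about 25 s of the 58 s allowed. No verdict was reported.

**What I did**
- **Cover plate:** I lifted it off the pins by its handle and laid it on the middle of the board. Touchdown force was about 5 N before I let go.
- **Double lid:** I carried it by the stem and lowered it into the opening. There was no side contact on the way down and about 8 N at the seat; then I let go.
- **Outer lid:** I gripped it by the collar and raised it straight up. It is still held there at 60 N.

**Last checks**
- **Plate:** in the final picture it lies centred on the board with an even blue margin.
- **Inner lid:** its flange measures 5.8 mm above the deck, against 6 mm nominal, and is level within 0.005 rad, so it is fully seated.
- **Outer lid:** it is 111 mm above its nested place, which puts its lower edge about 50 mm above the stem's top. It is level within 0.015 rad, and the wrist reads 1.6 N, which is its own weight.
- **Everything else:** the bystanders and look-alikes appear where they were in the first picture.

**What disagreed:** the cameras were off against the arm by more than the stated 2 mm. The top view was about 3 mm off in x and in y. The scene view was about 2–5 mm off in y and 2–3 mm in x. I handled this by lining up the fingers and the stem within the same picture, gripping the stem with the jaws closing along y, and watching the contact forces.

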